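# Load the scanner's reference tile with the flat lifter

## Robot

A 6-joint arm with a two-finger parallel gripper is mounted at the origin on the work surface. World frame = base frame: x ahead of the robot, y to its left, z up, the work surface at z = 0. Lengths are in m, angles in degrees, forces in N, time in s.
With the tool pointing down it reaches from about 0.25 to 0.725 m from the base axis. Payload 9.7 kg.
Tool frame: the origin (TCP) lies at the very end of the fingers, on their centre line; the grasp point (between the pads) lies 19 mm behind it; y points along the fingers, x is the direction in which the jaws open and shut, and the axes are right-handed (so a half turn about y gives the same grasp; the last joint's range is limited). The gripper opens to 85 mm and grips with 20 to 120 N. Pads are 22 mm wide; open, the fingers measure 114 mm over their backs; the gripper's body (76 mm by 85 mm) begins 54 mm behind the grasp point. The pads swing forward as they close: fully open they stand 13 mm farther back than shut.
Start: joints at [75.688, 4.979, 10.078, 95.1, 0, 90], TCP at [0.136, 0.533, 0.231] pointing down, gripper open.
Joint ranges: [-179.16, 179.16], [-48.56, 103.87], [-65.8, 70.77], [-126.05, 130.52], [-82.76, 87.17], [-180, 180]. Speed limits (degrees/s): [127.2, 127.2, 147.25, 180, 180, 180].

## Interface

Orientations are given as [roll, pitch, yaw] about the fixed x, y, z axes, in that order (R = Rz(yaw) Ry(pitch) Rx(roll)).
In Python, from workcell import bot gives the robot as it stands.
- The arm moves only by the shell command python3 -m jog 'ROWS' [FORCE]. ROWS is JSON, a list of rows, each a list of 7 numbers: the closure, from 0 (fully open) to 1 (shut), then the shift along the world's x, y, z in units of 25 mm (1.0 is 25 mm), then the turn, a rotation vector about the world's x, y, z in units of 5 degrees (1.0 is 5 degrees). A call has 1 to 5 rows; each row is the pose to reach, as a shift and turn from the pose commanded when the call began; what a row does not reach only later rows make up. A row lasts 1/10 s, in which the tool goes at most 50 mm and 8.59 degrees, less where a joint would pass 70% of its speed; a pose out of reach is approached as far as the arm can. A call with a gripper value outside its range is refused whole. The fingers move at their own pace and stop on an object; FORCE is the grip in N (left out, the last holds). Time passes only in rows, so rows that repeat a pose let the fingers close. It gives the time, the measured TCP pose, the force and the opening at its end, in the units of the state.
- bot.get_obs(): the state, without advancing time (a new reading comes with each control period).
- bot.camera(name): name is "scene" or "top" or "wrist"; returns (picture, depth): 400x640x3 uint8, red, green, blue; 400x640 float32, m along the optical axis (not along the pixel's ray), 0 where there is no reading.
- bot.camera_model(name): a dict with "fx", "fy", "cx", "cy" (pixels), "k1" (the pictures are not rectified: a ray, as slopes to the right and down, at radius r is drawn at 1 + k1 r^2 times it, then the intrinsics apply), "rvec" (rotation vector, rad) and "tvec" (3), from world to camera coordinates, as OpenCV has them; the wrist camera has in their place "tool_from_camera" (4x4, takes a point from camera to tool coordinates, whose origin is the TCP and whose axes are the tool frame's). Camera axes: x right, y down, z forward; pixel columns grow to the right and rows downward; lengths in m; the calibration is good to about 2 mm. A picture is of the moment at which its call begins: read the wrist's pose just before it. camera_model takes no time and is no camera call.
- bot.job_done(): hands the job in, once; it reports no verdict.
Trained networks look in the newest picture that a camera, given by its name, has taken for a name from the list of things; names that differ only in an ending like _2 or _b are one class to them, and where a whole thing is asked for, a point or a joint stands for the part that bears it (a point fixed in the world has none). Each returns a list of dicts, best first, with "conf" (0 to 1); they miss things now and then, are a little off and sometimes report something else, mostly with a low value. They report only what shows in the picture. A call takes as long as a camera call. They do not tell look-alikes from the thing itself.
- bot.regions_of(camera, label): "pixels" (400x640 bool, what is visible of it) and "point" ([row, column] in pixels, amid what is visible of it).
The state is a dict: "time": time; "q": joint angles; "qd": joint speeds; "joint_efforts": joint torques, N m; "ee_pos": TCP position; "tcp_rot": TCP orientation; "wrist_force": force on the tool from outside, world axes, zero at the start; "torque": the same for the moment, N m; "opening": finger opening in m.
Only numpy, scipy, OpenCV 4.12 (cv2) and the standard library are available. Lean on these libraries where they do the work, as an engineer would, in place of code of your own. Each camera call takes 0.05 s, during which the arm holds its last target. There are 200 camera calls.

## Task

Pick up the flat lifter by its orange handle, slide its blade under the white reference tile on the white-ledged pedestal, and carry the tile, level and without touching it with the gripper, onto the two rails of the scanner stage. Let the tile down onto the rails, then push it along them with the lifter until it meets the green drag stop and just nudges the stop back a few millimetres (not more than 6 mm). Leave the tile there, stand the lifter upright back on its blue mat and let go, without disturbing the tubes, label roll, bottle and hand scanner around.

Things in the scene. Friction and masses are not known exactly. Their poses are not given: they have to be found in the camera images.
- lifter: flat lifter tool, 0.16 kg, upright on the blue mat. Origin: on its underside, below the handle's axis; x along the blade, away from the handle; z up. Blade and foot: a flat steel plate 40 mm wide, 4 mm thick, x = -25 to 66 mm. A heel (crossbar 40 mm wide, x = 12 to 16 mm, up to z = 16 mm) pushes the rear edge of what lies on the 50 mm of blade ahead of it
- lifter_grip (a point): where to hold the lifter: on its orange handle, an upright bar 24 mm (x) by 16 mm (y), z = 4 to 80 mm in the lifter's frame; this point lies 53 mm above the lifter's origin. Take it from above across the 16 mm
- lifter_foot (a point): middle of the underside of the lifter's plate (20.5 mm ahead of the lifter's origin)
- mat: blue mat on which the lifter stands and must stand again, 150 mm (x) by 90 mm (y), 3 mm thick, fixed. Origin: centre of its underside
- tile: white reference tile in an aluminium frame, loose: 60 mm (x) by 80 mm (y), 6 mm thick, 0.12 kg (varies by a fifth). Origin: centre of its underside, z up. It lies on the pedestal's ledges; friction coefficient about 0.6
- pedestal: fixed pedestal: grey base 100 by 110 mm, 8 mm high, with two white ledges 70 mm long in x, 16 mm wide, tops at 45 mm, 56 mm free between them; open at both x ends and between the ledges down to the base. Origin: centre of its underside; the -x end faces the robot
- stage: fixed scanner stage. Origin: on the table under its middle; x = loading direction, away from the robot. Two aluminium rails, x = -50 to 60 mm, tops at 45 mm, 56 mm free between them down to the base (8 mm high). 4 mm high dark side lips 88 mm apart leave the tile 4 mm each side. Open at the -x end; white housing x = 110 to 220 mm, 95 mm high
- drag_stop (a joint): green plate across the stage's middle, 44 mm wide, z = 41 to 55 mm. Its face lies somewhere between stage x = 35 and 53 mm, clamped differently each time: find it by touch or sight. Value: how far it has been pushed back along stage +x, in m (0 at the start, at most 0.015). It resists with a steady 5 N of friction and stays where it is left
- tube_a_cap (a point): top of a loose white sample tube with a red cap, standing, 27 mm wide, 78 mm tall; leave alone
- tube_b_cap (a point): top of a second such tube; leave alone
- tube_c_cap (a point): top of a third such tube; leave alone
- label_roll: roll of white labels, 72 mm across, 50 mm high, loose; origin: centre of its underside; leave alone
- bottle_cap (a point): top of a loose white bottle with a blue cap, 60 mm wide, 150 mm tall; leave alone
- scanner: black and grey hand scanner lying loose, about 145 by 65 by 40 mm; origin: underside of its grip; leave alone
There are look-alikes about, which are no part of the job. Leave any pink or yellow look-alike of the pedestal alone.

How it is judged (in metres and radians):
On the way, in this order (a step that is already met when the one before it is completed fails the run):
1. the tile is carried on the lifter, clear of the pedestal (contact force between tile and lifter above 0.4 N and contact force between tile and pedestal below 0.05 N and height (world z) of tile above 0.053 m and distance between tile and lifter below 0.075 m), for 0.3 s.
2. the tile lies flat on the two rails of the stage between their lips and rests on them (x of tile in the frame of stage between -0.045 and 0.04 m and y of tile in the frame of stage between -0.008 and 0.008 m and z of tile in the frame of stage between 0.042 and 0.048 m and angle between tile's own z axis and vertical below 0.06 rad and contact force between tile and stage above 0.5 N), for 0.2 s.
3. pushed by the lifter, the tile on the rails has moved the drag stop back more than 1 mm (x of tile in the frame of stage between -0.045 and 0.04 m and y of tile in the frame of stage between -0.008 and 0.008 m and z of tile in the frame of stage between 0.042 and 0.048 m and angle between tile's own z axis and vertical below 0.06 rad and contact force between tile and lifter above 2 N and value of joint drag_stop above 0.001 m).
At the end, for the whole second after the job is handed in: Stop pushed back 1 to 6.5 mm; tile at rest flat on both rails between the lips, origin 3 to 33 mm beyond the stage's in x, square within 0.12 rad, free of the lifter; lifter upright and still on its mat, middle of its plate within 35 mm of the mat's centre (value of joint drag_stop between 0.001 and 0.0065 m and x of tile in the frame of stage between -0.045 and 0.04 m and y of tile in the frame of stage between -0.008 and 0.008 m and z of tile in the frame of stage between 0.042 and 0.048 m and angle between each of tile, lifter's own z axis and vertical below 0.06 rad and x of tile in the frame of stage between 0.003 and 0.033 m and angle between the x axis of tile and the x axis of stage, either way round below 0.12 rad and linear speed of each of tile, lifter below 0.01 m/s and contact force between tile and lifter below 0.05 N and horizontal distance between lifter_foot and mat below 0.035 m and height (world z) of lifter below 0.007 m); the robot touches nothing.
It fails at once if the tile tips more than 0.2 rad (angle between tile's own z axis and vertical above 0.2 rad).
It fails at once if the gripper's fingers touch the tile (contact force between the fingers and tile above 0.2 N).
It fails at once if the tile falls onto the table (height (world z) of tile below 0.038 m).
It fails at once if the drag stop is pushed back more than 6.5 mm (value of joint drag_stop above 0.0065 m).
It fails at once if a tube, the label roll, the bottle or the hand scanner is moved more than 15 mm (distance of any of tube_a_cap, tube_b_cap, tube_c_cap, label_roll, bottle_cap, scanner from where it was at the start of the episode above 0.015 m).
It also fails if it takes over 67 s, if anything falls off the work surface, if the arm or the gripper's body presses on something with over 40 N, if the wrist force passes 120 N, or if a joint passes its speed limit or range.

## Working session

There is one attempt and no reset: what is moved stays moved. The work goes in short steps, Python scripts to look and compute and a shell command to move; the robot and the scene stay as the last step left them, time stands still between calls to the robot, and variables do not carry over. Pictures are saved under pics/ and viewed, about 8 in all and at most 12, crops included, and the job is handed in when it is done.

```bash
mkdir -p pics; ls; cat > h.py <<'E'
import numpy as np, cv2
from workcell import bot
def cloud(name):
    o=bot.get_obs(); img,d=bot.camera(name); m=bot.camera_model(name)
    K=np.array([[m['fx'],0,m['cx']],[0,m['fy'],m['cy']],[0,0,1.]])
    v,u=np.mgrid[0:400,0:640]
    p=cv2.undistortPoints(np.stack([u,v],-1).reshape(-1,1,2).astype(float),K,np.array([m['k1'],0,0,0.])).reshape(400,640,2)
    P=np.dstack([p*d[...,None],d])
    if name=='wrist':
        T=np.array(m['tool_from_camera']); P=P@T[:3,:3].T+T[:3,3]
        from scipy.spatial.transform import Rotation as R
        W=R.from_euler('xyz',o['tcp_rot'],degrees=True).as_matrix(); P=P@W.T+np.array(o['ee_pos'])
    else:
        W=cv2.Rodrigues(np.array(m['rvec'],float))[0]; P=(P-np.array(m['tvec']).ravel())@W
    P[d<=0]=np.nan
    return img,P
def save(n,img): cv2.imwrite('pics/'+n,img[...,::-1])
E
python3 - <<'E'
from h import *
o=bot.get_obs(); print(o)
for c in ['top','scene']:
    img,P=cloud(c); save(c+'0.png',img); np.save(c+'0.npy',P)
    for n in ['lifter','mat','tile','pedestal','stage','drag_stop','tube_a_cap','label_roll','bottle_cap','scanner']:
        for r in bot.regions_of(c,n):
            if r['conf']<.3: continue
            Q=P[r['pixels']]; print(c,n,round(r['conf'],2),r['point'],np.nanmedian(Q,0).round(3),np.nanpercentile(Q,2,axis=0).round(3),np.nanpercentile(Q,98,axis=0).round(3))
E
```

```text
pics
{'time': 0.0, 'q': array([7.56872513e+01, 5.01108135e+00, 1.00327647e+01, 9.50982567e+01,
       8.14665038e-04, 8.99993689e+01]), 'qd': array([ 0.02311918, -0.0157664 , -0.02607668,  0.07457746,  0.00823648,
       -0.04495607]), 'joint_efforts': array([-4.82177984e-04, -5.20396614e+01,  4.64801967e+01,  1.65039708e-02,
        4.77179674e-05, -4.76145843e-06]), 'ee_pos': array([0.13590727, 0.53270661, 0.23056811]), 'tcp_rot': array([-8.99991845e+01,  7.65733669e-02,  7.56878824e+01]), 'wrist_force': array([ 0.64542835,  0.00434029, -0.67538953]), 'torque': array([-0.00113005, -0.0112388 ,  0.00581294]), 'opening': 0.0852650863273992}
top lifter 0.76 [196.4, 257.7] [0.595 0.223 0.007] [ 0.557  0.206 -0.   ] [0.647 0.245 0.084]
top mat 0.97 [193.2, 265.4] [0.611 0.199 0.002] [ 0.533  0.164 -0.004] [0.68  0.263 0.007]
top tile 0.56 [195.4, 411.3] [ 0.604 -0.246  0.05 ] [ 0.577 -0.283  0.045] [ 0.631 -0.209  0.055]
top pedestal 0.87 [144.2, 383.5] [ 0.77  -0.16   0.008] [ 0.726 -0.21   0.002] [ 0.82  -0.11   0.047]
top pedestal 0.75 [197.4, 256.1] [0.594 0.223 0.007] [0.558 0.208 
[... 1599 characters left out ...]
079]
scene stage 0.86 [249.3, 309.6] [0.738 0.036 0.07 ] [ 0.545 -0.03   0.002] [0.818 0.1   0.1  ]
scene stage 0.3 [204.8, 249.9] [ 0.631 -0.212  0.009] [ 0.566 -0.284  0.002] [ 0.652 -0.189  0.045]
scene drag_stop 0.56 [227.8, 310.9] [0.646 0.021 0.052] [0.614 0.002 0.007] [0.654 0.039 0.059]
scene label_roll 0.8 [165.3, 306.8] [ 0.402 -0.106  0.043] [ 0.36  -0.14   0.003] [ 0.427 -0.073  0.054]
scene bottle_cap 0.65 [273.7, 442.7] [0.652 0.459 0.093] [ 0.614  0.433 -0.001] [0.666 0.5   0.151]
scene scanner 0.69 [214.8, 447.5] [0.402 0.429 0.055] [ 0.36   0.418 -0.003] [0.409 0.442 0.08 ]
scene scanner 0.58 [171.4, 190.6] [ 0.597 -0.484  0.033] [ 0.534 -0.528 -0.001] [ 0.674 -0.462  0.043]
```

```bash
python3 - <<'E'
from h import *
a=cv2.imread('pics/top0.png'); a=a[100:300,150:510]
cv2.imwrite('pics/v1.png',cv2.resize(a,None,fx=2.2,fy=2.2,interpolation=cv2.INTER_CUBIC))
a=cv2.imread('pics/scene0.png'); a=a[140:300,170:490]
cv2.imwrite('pics/v2.png',cv2.resize(a,None,fx=2.4,fy=2.4,interpolation=cv2.INTER_CUBIC))
def rect(n,Q):
    r=cv2.minAreaRect(Q[:,:2].astype(np.float32)*1000); print(n,len(Q),[np.round(x,1) for x in r], 'med',np.median(Q,0).round(4))
for c in ['top','scene']:
    P=np.load(c+'0.npy'); I=cv2.imread(f'pics/{c}0.png').astype(int); B,G,R=I[...,0],I[...,1],I[...,2]
    x,y,z=P[...,0],P[...,1],P[...,2]
    def box(x0,x1,y0,y1,z0,z1): return (x>x0)&(x<x1)&(y>y0)&(y<y1)&(z>z0)&(z<z1)
    rect(c+' tile',P[box(.55,.66,-.31,-.18,.0475,.06)&(R+G+B>450)])
    rect(c+' pedbase',P[box(.53,.68,-.32,-.17,.004,.012)])
    rect(c+' mat',P[box(.5,.72,.13,.3,-.01,.012)&(B>R+40)])
    rect(c+' handle',P[box(.53,.68,.15,.3,.02,.1)&(R>B+40)])
    rect(c+' handletop',P[box(.53,.68,.15,.3,.075,.1)])
    rect(c+' lifter steel',P[box(.54,.68,.17,.26,.0,.012)&(abs(B-R)<30)])
    rect(c+' green',P[box(.56,.7,-.05,.1,.03,.08)&(G>R+30)&(G>B+15)])
    rect(c+' housing',P[box(.65,.9,-.1,.15,.09,.105)])
    rect(c+' rails',P[box(.5,.65,-.08,.12,.039,.06)])
E
```

```text
top tile 457 [array([ 600.5, -247.8]), array([66.2, 84.7]), np.float64(5.5)] med [ 0.6013 -0.2454  0.0503]
top pedbase 396 [array([ 608. , -241.8]), array([147.9, 138.7]), np.float64(3.4)] med [ 0.5747 -0.2409  0.0068]
top mat 1092 [array([608.8, 214.3]), array([ 95.1, 154.4]), np.float64(81.4)] med [0.6108 0.2014 0.0014]
top handle 80 [array([581.8, 227.2]), array([16.4, 24.3]), np.float64(87.8)] med [0.5794 0.2236 0.0799]
top handletop 50 [array([582.2, 227.4]), array([23.6, 15.4]), np.float64(0.4)] med [0.582  0.2284 0.0816]
top lifter steel 281 [array([609.3, 217.4]), array([146.2,  76.1]), np.float64(9.8)] med [0.6161 0.2245 0.0057]
top green 46 [array([643.8,  14.9]), array([41.6, 10.7]), np.float64(89.7)] med [0.6425 0.0149 0.053 ]
top housing 1438 [array([755.7,  29. ]), array([108.8, 129.3]), np.float64(7.4)] med [0.7549 0.03   0.0945]
top rails 512 [array([597.6,   9.9]), array([109.5,  95.9]), np.float64(6.7)] med [0.601  0.0239 0.0448]
scene tile 288 [array([ 604.2, -241.4]), array([67. , 83.9]), np.float64(1.2)] med [ 0.6033 -0.2396  0.0507]
scene pedbase 278 [array([ 605. , -242.1]), array([146.2, 143.9]), np.float64(0.3)] med [ 0.6339 -0.2305  0.0069]
scene mat 803 [array([605.5, 216.5]), array([ 93.7, 156.9]), np.float64(80.9)] med [0.6202 0.2034 0.0019]
scene handle 71 [array([583.7, 232. ]), array([15.4, 27.9]), np.float64(87.2)] med [0.5932 0.2319 0.0731]
scene handletop 36 [array([583.7, 232.5]), array([26.5, 15.3]), np.float64(3.0)] med [0.5856 0.2329 0.0823]
scene lifter steel 212 [array([609.3, 215.8]), array([141.7,  77.5]), np.float64(6.5)] med [0.6149 0.2293 0.0061]
scene green 45 [array([645.2,  19.8]), array([11.1, 42.6]), np.float64(2.8)] med [0.6457 0.0208 0.0525]
scene housing 1204 [array([759. ,  33.9]), array([109.2, 128. ]), np.float64(7.2)] med [0.7617 0.0347 0.095 ]
scene rails 369 [array([599.2,  14.4]), array([110.2,  96.3]), np.float64(6.7)] med [0.6051 0.0275 0.0452]
```

View pics/v1.png

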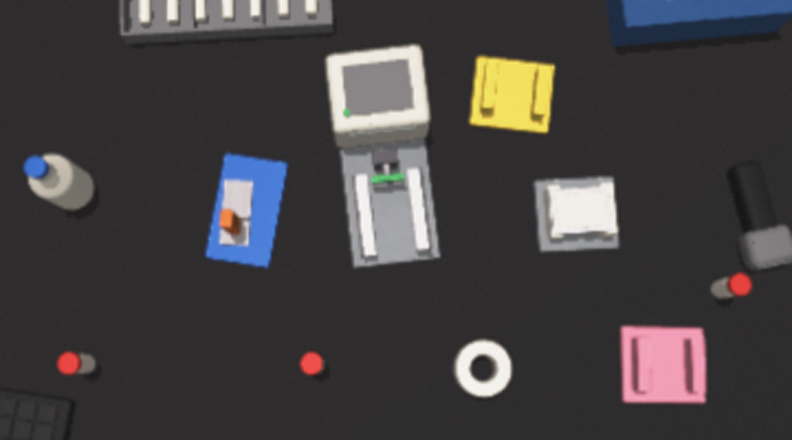

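View pics/v2.png

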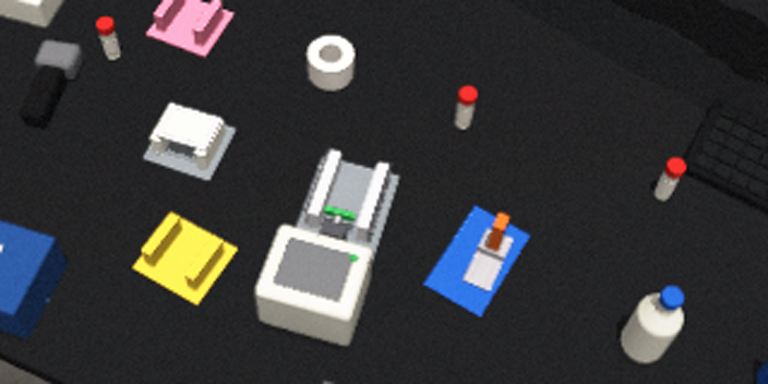

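```bash
python3 -c "
from workcell import bot
m=bot.camera_model('wrist');print(m)"
python3 -m jog '[[0,1.5,-1.1,0,0,0,1.5],[0,3.0,-2.1,0,0,0,3],[0,4.5,-3.2,0,0,0,3],[0,6,-4.2,0,0,0,3],[0,7.5,-5.2,0,0,0,3]]'
python3 -m jog '[[0,1.5,-1.1,0,0,0,0],[0,3.0,-2.1,0,0,0,0],[0,4.5,-3.2,0,0,0,0],[0,6,-4.2,0,0,0,0],[0,7.5,-5.2,0,0,0,0]]'
```

```text
{'fx': 335.8141675137146, 'fy': 335.8141675137146, 'cx': 322.7760998266821, 'cy': 198.45792526809123, 'k1': -0.010469489442394543, 'tool_from_camera': array([[ 9.99999994e-01, -9.96380042e-05, -4.64838670e-05,
        -2.80724692e-04],
       [ 1.84587499e-05, -2.64636791e-01,  9.64348157e-01,
        -1.42238720e-01],
       [-1.08387067e-04, -9.64348152e-01, -2.64636787e-01,
         6.70347798e-02],
       [ 0.00000000e+00,  0.00000000e+00,  0.00000000e+00,
         1.00000000e+00]])}
time: 1.6
ee_pos: [0.3247, 0.4017, 0.2315]
tcp_rot: [-90.0, -0.0, 90.7]
wrist_force: [0.0, 0.6, -0.0]
opening: 0.0855
time: 2.1
ee_pos: [0.5124, 0.2715, 0.2315]
tcp_rot: [-90.0, -0.0, 90.7]
wrist_force: [-0.0, 0.6, 0.6]
opening: 0.0852
```

```bash
cat >> h.py <<'E'
def rect(n,Q):
    r=cv2.minAreaRect(Q[:,:2].astype(np.float32)*1000); print(n,len(Q),[np.round(x,1) for x in r],'med',np.median(Q,0).round(4))
    return r
def boxm(P,x0,x1,y0,y1,z0,z1):
    x,y,z=P[...,0],P[...,1],P[...,2]; return (x>x0)&(x<x1)&(y>y0)&(y<y1)&(z>z0)&(z<z1)
E
python3 - <<'E'
from h import *
img,P=cloud('wrist'); save('w1.png',img); np.save('w1.npy',P)
I=img.astype(int);R,G,B=I[...,0],I[...,1],I[...,2]
rect('handletop',P[boxm(P,.53,.65,.15,.3,.078,.1)&(R>B+40)])
rect('handle',P[boxm(P,.53,.65,.15,.3,.02,.1)&(R>B+40)])
rect('mat',P[boxm(P,.5,.72,.13,.3,-.01,.012)&(B>R+40)])
rect('steel',P[boxm(P,.54,.68,.19,.26,.004,.012)&(abs(B-R)<30)])
rect('heel',P[boxm(P,.54,.68,.19,.26,.015,.025)&(abs(B-R)<30)])
E
```

```text
handletop 384 [array([581. , 229.8]), array([15. , 23.1]), np.float64(87.9)] med [0.5801 0.23   0.0825]
handle 722 [array([581. , 229.9]), array([15.2, 23.2]), np.float64(87.0)] med [0.572  0.2307 0.0803]
mat 6653 [array([608.2, 214.3]), array([ 93.6, 154.2]), np.float64(80.9)] med [0.6005 0.2026 0.0026]
steel 1481 [array([602.6, 228.3]), array([40. , 91.9]), np.float64(87.5)] med [0.5933 0.2344 0.0067]
heel 68 [array([594.6, 228.8]), array([39.8,  5.9]), np.float64(86.5)] med [0.5956 0.2401 0.0185]
```

View pics/w1.png

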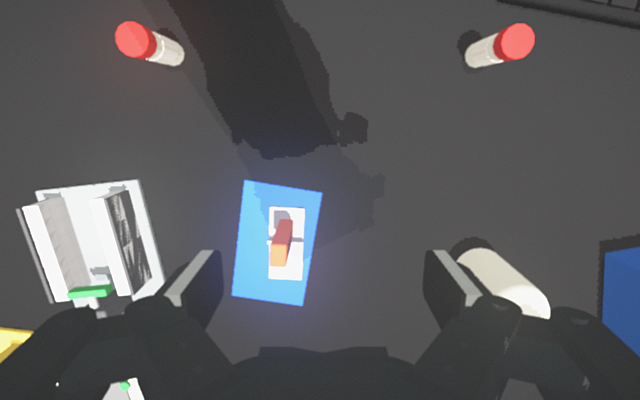

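```bash
python3 -m jog '[[0,1.4,-0.84,-1,0,0,-0.68],[0,2.74,-1.68,-2,0,0,-0.68],[0,2.74,-1.68,-3.5,0,0,-0.68],[0,2.74,-1.68,-3.5,0,0,-0.68],[0,2.74,-1.68,-3.5,0,0,-0.68]]'
python3 - <<'E'
from h import *
print(bot.get_obs()['ee_pos'],bot.get_obs()['tcp_rot'])
img,P=cloud('wrist'); save('w2.png',img)
I=img.astype(int);R,G,B=I[...,0],I[...,1],I[...,2]
rect('handletop',P[boxm(P,.53,.65,.15,.3,.078,.1)&(R>B+40)])
rect('steel',P[boxm(P,.54,.68,.19,.26,.004,.012)&(abs(B-R)<30)])
E
```

```text
time: 2.65
ee_pos: [0.5789, 0.231, 0.1442]
tcp_rot: [-89.9, 0.0, 87.3]
wrist_force: [-0.2, -0.2, 1.2]
opening: 0.0855
[0.57886949 0.23097536 0.1441868 ] [-8.99324916e+01  2.40699169e-02  8.72929393e+01]
handletop 870 [array([581.5, 229.5]), array([15.5, 23.8]), np.float64(87.7)] med [0.5807 0.2296 0.0825]
steel 2973 [array([602.5, 228.7]), array([40.1, 91.3]), np.float64(87.4)] med [0.6046 0.2289 0.0066]
```

```bash
python3 -m jog '[[0,0,0,-1.2,0,0,0],[0,0,0,-2.4,0,0,0],[0,0,0,-3.6,0,0,0],[0,0,0,-4.28,0,0,0],[0,0,0,-4.28,0,0,0]]'
python3 -m jog '[[1,0,0,0,0,0,0],[1,0,0,0,0,0,0],[1,0,0,0,0,0,0],[1,0,0,0,0,0,0],[1,0,0,0,0,0,0]]' 80
python3 -m jog '[[1,0,0,0,0,0,0],[1,0,0,0,0,0,0],[1,0,0,0.4,0,0,0],[1,0,0,0.8,0,0,0],[1,0,0,0.8,0,0,0]]' 80
```

```text
time: 3.2
ee_pos: [0.5788, 0.2316, 0.0369]
tcp_rot: [-90.0, 0.0, 87.4]
wrist_force: [-0.6, 0.1, -0.3]
opening: 0.0853
time: 3.7
ee_pos: [0.5797, 0.231, 0.0374]
tcp_rot: [-90.0, -0.0, 87.3]
wrist_force: [0.3, -0.1, 4.1]
opening: 0.0152
time: 4.2
ee_pos: [0.5803, 0.2312, 0.0587]
tcp_rot: [-90.1, -0.1, 87.3]
wrist_force: [1.2, 0.9, -0.5]
opening: 0.0153
```

```bash
python3 -m jog '[[1,0,0,1.5,0,0,0],[1,0,-0.3,3,0,0,0],[1,-0.1,-1.3,4.5,0,0,0],[1,-0.3,-2.8,6,0,0,0],[1,-0.4,-4.3,7.3,0,0,0]]'
python3 -m jog '[[1,0,-1.5,0,0,0,0],[1,-0.1,-3.2,0,0,0,0],[1,-0.2,-5,0,0,0,0],[1,-0.3,-6.8,0,0,0,0],[1,-0.4,-8.3,0,0,0,0]]'
python3 -m jog '[[1,0,-0.7,0,0,0,0],[1,0,-1,0,0,0,0],[1,0,-1,0,0,0,0],[1,0,-1,0,0,0,0]]'
python3 - <<'E'
from h import *
print(bot.get_obs()['ee_pos'],bot.get_obs()['tcp_rot'])
img,P=cloud('wrist'); save('w3.png',img); np.save('w3.npy',P)
I=img.astype(int);R,G,B=I[...,0],I[...,1],I[...,2]
for n,b in dict(tile=(.55,.66,-.31,-.18,.048,.06),pedbase=(.53,.68,-.32,-.17,.005,.012),ledges=(.53,.68,-.32,-.17,.04,.0475),housing=(.66,.9,-.1,.15,.09,.105),rails=(.52,.68,-.08,.12,.04,.052),stagebase=(.50,.68,-.08,.12,.005,.012)).items():
    m=boxm(P,*b)
    if m.sum()>5: rect(n,P[m])
m=boxm(P,.56,.7,-.05,.1,.03,.08)&(G>R+30)&(G>B+15)
if m.sum()>4: rect('green',P[m])
E
```

```text
time: 4.7
ee_pos: [0.5692, 0.125, 0.239]
tcp_rot: [-90.0, -0.0, 87.4]
wrist_force: [1.2, -0.6, -1.2]
opening: 0.0153
time: 5.2
ee_pos: [0.5592, -0.084, 0.2374]
tcp_rot: [-90.0, 0.0, 87.3]
wrist_force: [0.4, 0.5, -1.9]
opening: 0.0148
time: 5.6
ee_pos: [0.5597, -0.106, 0.2373]
tcp_rot: [-90.0, -0.0, 87.3]
wrist_force: [0.6, -0.2, -2.3]
opening: 0.0149
[ 0.55971719 -0.10603074  0.23730327] [-8.99940217e+01 -1.95952486e-02  8.73179235e+01]
tile 4212 [array([ 600.7, -244.2]), array([60.7, 79.9]), np.float64(4.8)] med [ 0.599  -0.2435  0.0509]
pedbase 2701 [array([ 602.1, -246.6]), array([100.2, 109.5]), np.float64(3.6)] med [ 0.5684 -0.2339  0.0076]
ledges 669 [array([ 602.4, -246.6]), array([70.2, 87.8]), np.float64(3.3)] med [ 0.5937 -0.2166  0.0445]
housing 598 [array([720.5,  50.3]), array([37.4, 81.9]), np.float64(17.5)] med [0.7179 0.0321 0.0948]
rails 4787 [array([610.3,  13.2]), array([135.8,  97. ]), np.float64(7.0)] med [0.5993 0.031  0.0449]
stagebase 6830 [array([609.8,  12.7]), array([154.5, 120.1]), np.float64(6.9)] med [0.5917 0.0095 0.0077]
green 481 [array([642.6,  20.5]), array([51.4, 12.4]), np.float64(89.8)] med [0.6412 0.0165 0.0538]
```

View pics/w3.png

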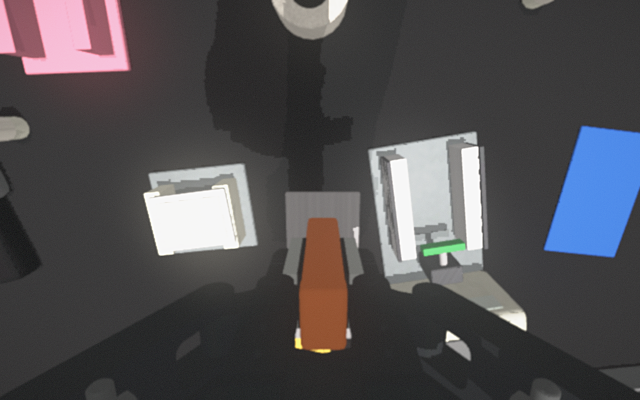

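```bash
python3 - <<'E'
from h import *
P=np.load('w3.npy'); img=cv2.imread('pics/w3.png')[...,::-1].astype(int);R,G,B=img[...,0],img[...,1],img[...,2]
for a in (6.8,7.2):
    c,s=np.cos(np.radians(a)),np.sin(np.radians(a)); o=np.array([.6,.013])
    D=P[...,:2]-o; X=D[...,0]*c+D[...,1]*s; Y=-D[...,0]*s+D[...,1]*c; Z=P[...,2]
    m=(abs(Y)<.06)&(abs(X)<.08)
    q=lambda k:(len(X[k]),np.percentile(X[k],[0,1,3,97,99,100]).round(4),np.percentile(Y[k],[0,1,3,97,99,100]).round(4))
    print(a); 
    for sgn in (1,-1):
        k=m&(Z>.043)&(Z<.0465)&(Y*sgn>0)&(X<.03)&(abs(G-R)<25); print(' rail',sgn,q(k))
        # inner edge slope
        bins=[(x0,np.percentile(Y[k&(abs(X-x0)<.006)],[2,98]).round(4)) for x0 in (-.04,-.02,0,.02)]; print(bins)
    k=m&(Z>.0475)&(Z<.052)&(X<.03); print(' lips',q(k&(Y>0)) if (k&(Y>0)).any() else 0,q(k&(Y<0)) if (k&(Y<0)).any() else 0)
    k=m&(Z>.005)&(Z<.011); print(' base',q(k))
    k=m&(G>R+30)&(G>B+15)&(Z>.045); print(' green',q(k),np.percentile(Z[k],[2,98]))
# lifter in hand
m=boxm(P,.5,.66,-.135,-.075,.19,.215)&(abs(R-B)<30); print(m.sum()); Q=P[m]
if m.sum()>20:
    rect('plate',Q); A=np.c_[Q[:,:2]-Q[:,:2].mean(0),np.ones(len(Q))]; print(np.linalg.lstsq(A,Q[:,2],rcond=None)[0], np.percentile(Q[:,2],[5,50,95]))
m=boxm(P,.5,.66,-.135,-.075,.2,.30)&(R>B+40); rect('handle',P[m]); print(np.percentile(P[m][:,2],[1,99]))
E
```

```text
6.8
 rail 1 (1373, array([-0.0577, -0.0571, -0.0555,  0.0272,  0.029 ,  0.0299]), array([0.0263, 0.0266, 0.0269, 0.0432, 0.0435, 0.0452]))
[(-0.04, array([0.0268, 0.0432])), (-0.02, array([0.0269, 0.0435])), (0, array([0.0269, 0.0432])), (0.02, array([0.0267, 0.0433]))]
 rail -1 (1228, array([-0.0575, -0.0568, -0.055 ,  0.0273,  0.0293,  0.03  ]), array([-0.0496, -0.0493, -0.0492, -0.0297, -0.0294, -0.0292]))
[(-0.04, array([-0.0493, -0.0297])), (-0.02, array([-0.0492, -0.0296])), (0, array([-0.0491, -0.0295])), (0.02, array([-0.0491, -0.0297]))]
 lips (360, array([-0.0575, -0.0563, -0.0547,  0.0262,  0.0285,  0.0299]), array([0.0424, 0.0425, 0.0427, 0.047 , 0.0473, 0.0474])) (321, array([-0.0573, -0.057 , -0.0555,  0.0273,  0.029 ,  0.0299]), array([-0.0495, -0.0495, -0.0494, -0.0454, -0.0453, -0.0452]))
 base (6619, array([-0.0677, -0.0668, -0.0656,  0.0759,  0.0787,  0.08  ]), array([-0.06  , -0.0594, -0.0581,  0.0454,  0.0542,  0.0585]))
 green (451, array([0.0386, 0.0388, 0.0389, 0.0467, 0.0468, 0.0474]), array([-0.0232, -0.023 , -0.0223,  0.0189,  0.02  ,  0.0203])) [0.04553806
[... 739 characters left out ...]
0.0274,  0.0293,  0.0298]), array([-0.0495, -0.0494, -0.0493, -0.0453, -0.0452, -0.0451]))
 base (6620, array([-0.0677, -0.0668, -0.0656,  0.0758,  0.0786,  0.08  ]), array([-0.06  , -0.0594, -0.0582,  0.0452,  0.0543,  0.0589]))
 green (451, array([0.0386, 0.0388, 0.0389, 0.0467, 0.0469, 0.0474]), array([-0.0235, -0.0233, -0.0226,  0.0187,  0.0197,  0.02  ])) [0.04553806 0.0558656 ]
2868
plate 2868 [array([ 582.2, -107.8]), array([40.1, 91.3]), np.float64(87.3)] med [ 0.547  -0.1062  0.2065]
[ 0.00249821 -0.00568133  0.20650431] [0.20540382 0.20651249 0.20751813]
handle 5540 [array([ 587.8, -112. ]), array([77.7, 31.2]), np.float64(2.0)] med [ 0.5511 -0.1062  0.2811]
[0.21162    0.28367426]
```

```bash
python3 -m jog '[[1,-0.8,-1.4,0,0,0,0.5],[1,-1.6,-2.9,-0.6,0,0,1],[1,-2.4,-4.4,-2,0,0,1.4],[1,-3.03,-5.87,-3.2,0,0,1.4],[1,-3.03,-5.87,-4.8,0,0,1.4]]'
python3 -m jog '[[1,0,0,-0.6,0,0,0],[1,0,0,-0.6,0,0,0],[1,0,0,-0.6,0,0,0],[1,0,0,-0.6,0,0,0]]'
```

```text
time: 6.15
ee_pos: [0.4835, -0.256, 0.1179]
tcp_rot: [-90.2, 0.2, 94.2]
wrist_force: [1.1, 0.8, -1.3]
opening: 0.0153
time: 6.55
ee_pos: [0.4854, -0.2532, 0.1047]
tcp_rot: [-90.2, 0.1, 94.4]
wrist_force: [0.1, 0.3, -1.5]
opening: 0.0151
```

```bash
python3 -m jog '[[1,0,0,-0.6,0,0,0],[1,0,0,-1.1,0,0,0],[1,0,0,-1.36,0,0,0],[1,0,0,-1.36,0,0,0],[1,0,0,-1.36,0,0,0]]'
python3 - <<'E'
from h import *
for i in range(2):
    print(bot.get_obs()['ee_pos'],bot.get_obs()['tcp_rot'])
    img,P=cloud('wrist')
save('w4.png',img)
print(bot.get_obs()['ee_pos'],bot.get_obs()['wrist_force'])
I=img.astype(int);R,G,B=I[...,0],I[...,1],I[...,2]
m=boxm(P,.42,.6,-.285,-.22,.033,.046)&(abs(R-B)<30); rect('plate',P[m])
for n,b in dict(tile=(.55,.66,-.31,-.18,.048,.06),ledges=(.53,.68,-.32,-.17,.04,.0475)).items():
    m=boxm(P,*b); print(n,m.sum())
E
```

```text
time: 7.05
ee_pos: [0.4838, -0.2535, 0.0682]
tcp_rot: [-90.0, -0.0, 94.3]
wrist_force: [0.5, 0.3, -1.1]
opening: 0.0153
[ 0.48375254 -0.25354614  0.06819065] [-8.99784647e+01 -1.43050386e-02  9.42867732e+01]
[ 0.48395473 -0.2537073   0.06858788] [-9.00127936e+01  7.17395083e-03  9.42809243e+01]
[ 0.48404997 -0.25375805  0.06877589] [-0.07763066  0.51839207 -1.49048641]
plate 2872 [array([ 506.7, -252.8]), array([91.8, 40.1]), np.float64(4.2)] med [ 0.4713 -0.2559  0.0378]
tile 0
ledges 0
```

View pics/w4.png

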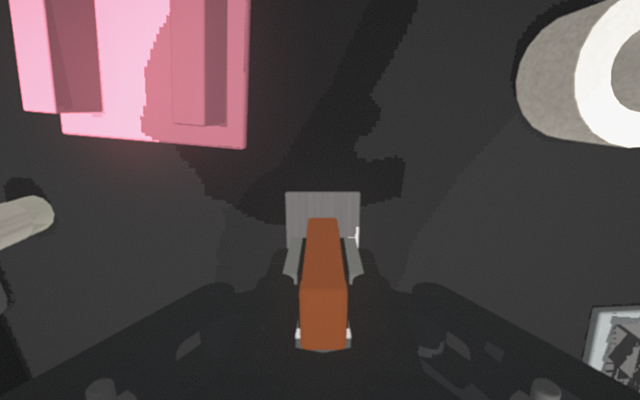

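```bash
python3 -m jog '[[1,0.5,0.06,0,0,0,0],[1,1.0,0.1,0,0,0,0],[1,1.5,0.14,0,0,0,0],[1,2.0,0.18,0,0,0,0],[1,2.4,0.22,0,0,0,0]]'
python3 -m jog '[[1,0.14,0.01,0,0,0,0],[1,0.25,0.02,0,0,0,0],[1,0.25,0.02,0,0,0,0],[1,0.25,0.02,0,0,0,0]]'
python3 - <<'E'
from h import *
o=bot.get_obs();print(o['ee_pos'],o['tcp_rot'],o['wrist_force'])
img,P=cloud('wrist')
save('w5.png',img)
I=img.astype(int);R,G,B=I[...,0],I[...,1],I[...,2]
m=boxm(P,.5,.7,-.285,-.22,.033,.0445)&(abs(R-B)<30)&(P[...,0]<.555); rect('plate',P[m])
m=boxm(P,.55,.66,-.31,-.18,.048,.06); rect('tile',P[m])
E
```

```text
time: 7.65
ee_pos: [0.5453, -0.2479, 0.0681]
tcp_rot: [-90.0, -0.0, 94.3]
wrist_force: [-0.5, -0.8, -1.6]
opening: 0.0154
time: 8.05
ee_pos: [0.5498, -0.2476, 0.0684]
tcp_rot: [-90.0, -0.0, 94.3]
wrist_force: [0.0, -0.2, -1.3]
opening: 0.015
[ 0.5498398  -0.24764528  0.06836139] [-8.99869289e+01 -1.44691476e-03  9.42791242e+01] [ 0.00134073 -0.23871422 -1.3051447 ]
plate 2725 [array([ 541.4, -248.9]), array([29.4, 40. ]), np.float64(4.3)] med [ 0.5366 -0.2496  0.0376]
tile 462 [array([ 593.4, -245.1]), array([46.6, 80.2]), np.float64(4.8)] med [ 0.6012 -0.244   0.0508]
```

View pics/w5.png

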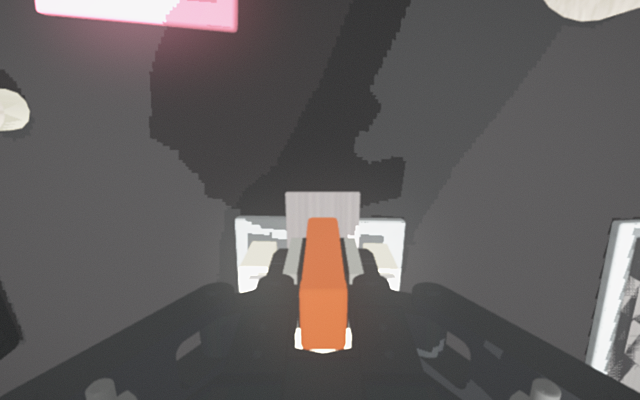

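```bash
python3 -m jog '[[1,0,0,0.2,0,0,0],[1,0,0,0.35,0,0,0],[1,0,0,0.5,0,0,0],[1,0,0,0.7,0,0,0],[1,0,0,0.9,0,0,0]]'
python3 -m jog '[[1,0,0,0.3,0,0,0],[1,0,0,0.7,0,0,0],[1,0,0,1.1,0,0,0],[1,0,0,1.1,0,0,0],[1,0,0,1.1,0,0,0]]'
python3 - <<'E'
from h import *
o=bot.get_obs();print(o['ee_pos'],o['tcp_rot'],o['wrist_force'])
img,P=cloud('wrist')
save('w6.png',img); np.save('w6.npy',P)
I=img.astype(int);R,G,B=I[...,0],I[...,1],I[...,2]
print(np.percentile(P[boxm(P,.5,.7,-.31,-.18,.05,.15)&(abs(R-B)<30)][:,2],[5,25,50,75,95]))
m=boxm(P,.57,.66,-.31,-.18,.07,.11)&(R+G+B>300); rect('tile',P[m]); Q=P[m]
A=np.c_[Q[:,:2]-Q[:,:2].mean(0),np.ones(len(Q))]; print(np.linalg.lstsq(A,Q[:,2],rcond=None)[0])
E
```

```text
time: 8.6
ee_pos: [0.5501, -0.2476, 0.0913]
tcp_rot: [-90.0, 0.0, 94.3]
wrist_force: [0.3, 0.6, -2.9]
opening: 0.015
time: 9.1
ee_pos: [0.5503, -0.2477, 0.1187]
tcp_rot: [-90.0, 0.0, 94.3]
wrist_force: [0.0, -0.6, -3.7]
opening: 0.0152
[ 0.550325   -0.2477019   0.11871876] [-9.00350637e+01  1.97473320e-02  9.42863561e+01] [ 0.04478031 -0.58954111 -3.71178358]
[0.08711428 0.08785441 0.08877538 0.13145103 0.14602877]
tile 521 [array([ 597.6, -245.5]), array([51.8, 80.1]), np.float64(3.0)] med [ 0.5813 -0.2577  0.094 ]
[0.02537688 0.0059964  0.09370786]
```

View pics/w6.png

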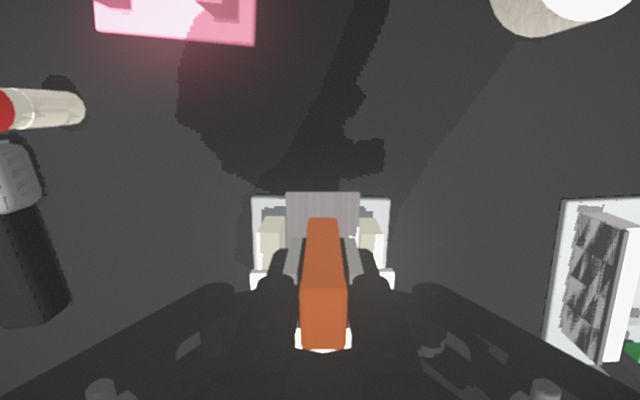

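```bash
python3 -m jog '[[1,0,0.2,0,0,0,0],[1,-0.06,0.6,0,0,0,0],[1,-0.1,1.1,0,0,0,0.1],[1,-0.15,1.7,0,0,0,0.15],[1,-0.2,2.4,0,0,0,0.2]]'
python3 -m jog '[[1,-0.06,0.7,0,0,0,0.04],[1,-0.12,1.4,0,0,0,0.1],[1,-0.2,2.1,0,0,0,0.15],[1,-0.26,2.8,0,0,0,0.2],[1,-0.32,3.5,0,0,0,0.24]]'
python3 -m jog '[[1,-0.06,0.7,0,0,0,0.05],[1,-0.12,1.4,0,0,0,0.1],[1,-0.2,2.1,0,0,0,0.1],[1,-0.3,2.7,0,0,0,0.1],[1,-0.35,3.2,0,0,0,0.1]]'
python3 -m jog '[[1,-0.05,0.4,0,0,0,0],[1,-0.05,0.75,0,0,0,0],[1,-0.05,0.95,0,0,0,0],[1,-0.05,0.95,0,0,0,0],[1,-0.05,0.95,0,0,0,0]]'
python3 - <<'E'
from h import *
o=bot.get_obs();print(o['ee_pos'],o['tcp_rot'],o['wrist_force'])
img,P=cloud('wrist')
save('w7.png',img); np.save('w7.npy',P)
I=img.astype(int);R,G,B=I[...,0],I[...,1],I[...,2]
c,s=np.cos(np.radians(7)),np.sin(np.radians(7)); D=P[...,:2]-[.5927,.0108]
S=P.copy(); S[...,0]=D[...,0]*c+D[...,1]*s; S[...,1]=-D[...,0]*s+D[...,1]*c
np.save('S.npy',S)
rect('plate',S[boxm(S,-.1,-.05,-.03,.03,.08,.092)&(abs(R-B)<30)])
for n,b in dict(tile=(-.06,.05,-.06,.06,.091,.1),railL=(-.07,.03,.02,.06,.042,.0465),railR=(-.07,.03,-.06,-.02,.042,.0465)).items():
    m=boxm(S,*b); print(n,m.sum()); 
    if m.sum()>20: print(np.percentile(S[m],[1,99],axis=0).round(4))
E
```

```text
time: 9.65
ee_pos: [0.5449, -0.1861, 0.1183]
tcp_rot: [-90.0, -0.0, 95.3]
wrist_force: [-0.1, -0.1, -2.8]
opening: 0.0153
time: 10.15
ee_pos: [0.5369, -0.0984, 0.1184]
tcp_rot: [-90.0, -0.0, 96.5]
wrist_force: [0.5, -0.4, -2.1]
opening: 0.0151
time: 10.65
ee_pos: [0.528, -0.0186, 0.1184]
tcp_rot: [-90.0, -0.0, 97.0]
wrist_force: [0.9, 0.1, -1.8]
opening: 0.0155
time: 11.15
ee_pos: [0.5272, 0.0034, 0.1183]
tcp_rot: [-90.0, 0.0, 97.0]
wrist_force: [-0.3, -0.2, -2.6]
opening: 0.0151
[0.52719643 0.00343099 0.1182912 ] [-8.99944793e+01  8.63116728e-03  9.69827832e+01] [-0.26291197 -0.17693318 -2.61510883]
plate 2754 [array([-73.1,  -0. ]), array([31.9, 40.2]), np.float64(0.1)] med [-0.0791 -0.0005  0.0875]
tile 553
[[-0.0454 -0.0399  0.0912]
 [ 0.0063  0.0394  0.095 ]]
railL 658
[[-0.0499  0.0282  0.0423]
 [-0.024   0.0451  0.0461]]
railR 677
[[-0.0499 -0.0454  0.0422]
 [-0.0226 -0.0278  0.0462]]
```

View pics/w7.png

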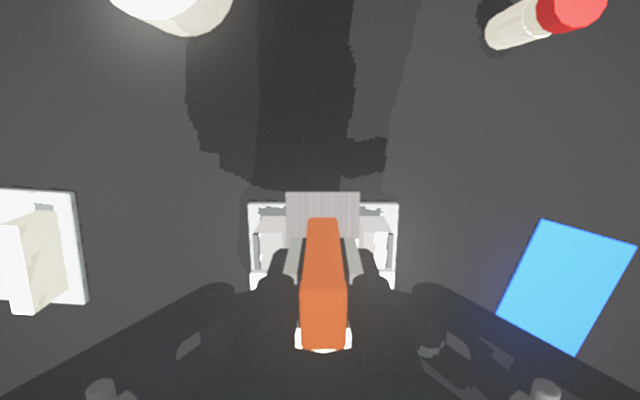

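```bash
python3 -m jog '[[1,0,0,-0.3,0,0,0],[1,0,0,-0.7,0,0,0],[1,0,0,-1.1,0,0,0],[1,0,0,-1.4,0,0,0],[1,0,0,-1.6,0,0,0]]'
python3 -m jog '[[1,0,0,-0.1,0,0,0],[1,0,0,-0.2,0,0,0],[1,0,0,-0.34,0,0,0],[1,0,0,-0.34,0,0,0],[1,0,0,-0.34,0,0,0]]'
cat >> h.py <<'E'
def look(n):
    o=bot.get_obs();print(o['ee_pos'].round(4),o['tcp_rot'].round(2),o['wrist_force'].round(2))
    img,P=cloud('wrist'); save(n,img)
    I=img.astype(int);R,G,B=I[...,0],I[...,1],I[...,2]
    c,s=np.cos(np.radians(7)),np.sin(np.radians(7)); D=P[...,:2]-[.5927,.0108]
    S=P.copy(); S[...,0]=D[...,0]*c+D[...,1]*s; S[...,1]=-D[...,0]*s+D[...,1]*c
    for n,m in dict(plate=boxm(S,-.15,0,-.03,.03,.03,.0435)&(abs(R-B)<30),tile=boxm(S,-.06,.06,-.06,.06,.0495,.06)&(R+G+B>300)).items():
        print(n,m.sum())
        if m.sum()>20: print(np.percentile(S[m],[1,50,99],axis=0).round(4))
    return img,S
E
python3 -c "
from h import *
look('w8.png')"
```

```text
time: 11.7
ee_pos: [0.5266, 0.0036, 0.077]
tcp_rot: [-89.9, -0.0, 97.0]
wrist_force: [0.1, 0.1, -2.4]
opening: 0.015
time: 12.2
ee_pos: [0.5272, 0.0037, 0.07]
tcp_rot: [-90.0, 0.0, 97.0]
wrist_force: [0.2, -0.6, -1.7]
opening: 0.0147
[0.5272 0.0037 0.07  ] [-90.02   0.    96.99] [ 0.22 -0.56 -1.71]
plate 2775
[[-0.0887 -0.0197  0.0372]
 [-0.0789 -0.0003  0.0393]
 [-0.0581  0.0199  0.0407]]
tile 475
[[-0.0463 -0.0448  0.0495]
 [-0.0137 -0.001   0.0508]
 [ 0.0022  0.0468  0.0521]]
```

```bash
python3 -m jog '[[1,0.25,0.03,0,0,0,0],[1,0.5,0.06,0,0,0,0],[1,0.75,0.09,0,0,0,0],[1,1.0,0.12,0,0,0,0],[1,1.1,0.135,0,0,0,0]]'
python3 -m jog '[[1,0.08,0.01,0,0,0,0],[1,0.08,0.01,0,0,0,0],[1,0.08,0.01,0,0,0,0]]'
python3 -c "
from h import *
look('w9.png')"
```

```text
time: 12.75
ee_pos: [0.5553, 0.0071, 0.0697]
tcp_rot: [-90.0, -0.0, 97.0]
wrist_force: [-0.2, -1.2, -1.2]
opening: 0.0154
time: 13.05
ee_pos: [0.5567, 0.0073, 0.0698]
tcp_rot: [-90.0, -0.0, 97.0]
wrist_force: [-0.3, -0.1, -2.3]
opening: 0.015
[0.5567 0.0073 0.0698] [-90.01  -0.    96.99] [-0.35 -0.11 -2.27]
plate 3165
[[-0.0591 -0.028   0.0309]
 [-0.0484 -0.0003  0.039 ]
 [-0.0253  0.0284  0.0428]]
tile 880
[[-0.0465 -0.0461  0.0495]
 [-0.0156 -0.0007  0.0509]
 [ 0.0311  0.0471  0.0594]]
```

Now approach contact in 1 mm steps, reading the force.

```bash
python3 -m jog '[[1,0.04,0.005,0,0,0,0],[1,0.08,0.01,0,0,0,0],[1,0.08,0.01,0,0,0,0]]'
python3 -m jog '[[1,0.04,0.005,0,0,0,0],[1,0.04,0.005,0,0,0,0]]'
python3 -m jog '[[1,0.04,0.005,0,0,0,0],[1,0.04,0.005,0,0,0,0]]'
```

```text
time: 13.4
ee_pos: [0.5586, 0.0075, 0.0699]
tcp_rot: [-90.0, -0.0, 97.0]
wrist_force: [-0.4, -0.5, -1.1]
opening: 0.015
time: 13.6
ee_pos: [0.5597, 0.0076, 0.0699]
tcp_rot: [-90.0, 0.0, 97.0]
wrist_force: [-0.9, -0.1, -1.2]
opening: 0.0151
time: 13.8
ee_pos: [0.5607, 0.0078, 0.0698]
tcp_rot: [-90.0, -0.0, 97.0]
wrist_force: [-0.8, -0.7, -1.6]
opening: 0.015
```

```bash
python3 -m jog '[[1,0,0,0,0,0,0],[1,0,0,0,0,0,0]]'; python3 -c "
from h import *
img,S=look('w10.png')
I=img.astype(int);R,G,B=I[...,0],I[...,1],I[...,2]
img2,P=cloud('scene'); save('s2.png',img2); I=img2.astype(int);R,G,B=I[...,0],I[...,1],I[...,2]
m=boxm(P,.56,.7,-.05,.1,.03,.08)&(G>R+30)&(G>B+15); rect('green',P[m])
P0=np.load('scene0.npy'); I=cv2.imread('pics/scene0.png').astype(int); B,G,R=I[...,0],I[...,1],I[...,2]
m=boxm(P0,.56,.7,-.05,.1,.03,.08)&(G>R+30)&(G>B+15); rect('green0',P0[m])
"
```

```text
time: 14.0
ee_pos: [0.5607, 0.0078, 0.0699]
tcp_rot: [-90.0, 0.0, 97.0]
wrist_force: [-0.9, -0.7, -1.4]
opening: 0.0151
[0.5607 0.0078 0.0699] [-90.01   0.    96.99] [-0.89 -0.69 -1.39]
plate 3217
[[-0.055  -0.028   0.0309]
 [-0.0445 -0.0003  0.0391]
 [-0.0213  0.0283  0.0427]]
tile 930
[[-0.0463 -0.0468  0.0495]
 [-0.0119 -0.0003  0.0509]
 [ 0.0353  0.0469  0.0597]]
green 47 [array([644.9,  18.5]), array([45.8, 11.3]), np.float64(88.7)] med [0.6455 0.0189 0.051 ]
green0 45 [array([645.2,  19.8]), array([11.1, 42.6]), np.float64(2.8)] med [0.6457 0.0208 0.0525]
```

Not in contact yet (~0.8 N is tile friction). Continue.

```bash
python3 -m jog '[[1,0.02,0.003,0,0,0,0],[1,0.02,0.003,0,0,0,0]]'
```

```text
time: 14.3
ee_pos: [0.5611, 0.0078, 0.0699]
tcp_rot: [-90.0, 0.0, 97.0]
wrist_force: [-0.5, 0.5, -0.4]
opening: 0.0153
```

```bash
python3 -m jog '[[1,0.02,0.002,0,0,0,0],[1,0.02,0.002,0,0,0,0]]'
```

```text
time: 14.5
ee_pos: [0.5615, 0.0079, 0.0698]
tcp_rot: [-90.0, 0.0, 97.0]
wrist_force: [-2.5, -0.0, -0.5]
opening: 0.0151
```

```bash
python3 -m jog '[[1,0.02,0.003,0,0,0,0],[1,0.02,0.003,0,0,0,0]]'
```

```text
time: 14.7
ee_pos: [0.5616, 0.0079, 0.0699]
tcp_rot: [-89.9, 0.0, 97.0]
wrist_force: [-5.6, -0.8, 1.8]
opening: 0.0152
```

```bash
python3 -m jog '[[1,0.02,0.002,0,0,0,0],[1,0.02,0.002,0,0,0,0]]'
```

```text
time: 14.9
ee_pos: [0.5617, 0.0079, 0.0698]
tcp_rot: [-89.9, 0.0, 97.0]
wrist_force: [-7.2, 0.2, 3.3]
opening: 0.015
```

```bash
python3 -m jog '[[1,0.02,0.003,0,0,0,0],[1,0.02,0.003,0,0,0,0]]'; python3 -m jog '[[1,0.02,0.002,0,0,0,0],[1,0.02,0.002,0,0,0,0]]'
```

```text
time: 15.1
ee_pos: [0.5618, 0.0079, 0.0698]
tcp_rot: [-89.8, 0.0, 97.0]
wrist_force: [-9.4, -1.5, 4.0]
opening: 0.0147
time: 15.3
ee_pos: [0.5623, 0.008, 0.0698]
tcp_rot: [-89.8, 0.0, 97.0]
wrist_force: [-9.8, -1.3, 5.8]
opening: 0.0152
```

```bash
python3 -m jog '[[1,0.02,0.003,0,0,0,0],[1,0.02,0.003,0,0,0,0]]'; python3 -m jog '[[1,0.02,0.002,0,0,0,0],[1,0.02,0.002,0,0,0,0]]'
```

```text
time: 15.5
ee_pos: [0.5628, 0.0081, 0.0698]
tcp_rot: [-89.8, 0.0, 97.0]
wrist_force: [-9.4, -1.4, 5.3]
opening: 0.0151
time: 15.7
ee_pos: [0.5633, 0.0081, 0.0698]
tcp_rot: [-89.8, 0.0, 97.0]
wrist_force: [-9.4, -1.4, 4.0]
opening: 0.0152
```

```bash
python3 -m jog '[[1,0.02,0.003,0,0,0,0],[1,0.04,0.005,0,0,0,0],[1,0.06,0.007,0,0,0,0],[1,0.06,0.007,0,0,0,0]]'; python3 -c "
from h import *
look('w11.png')"
```

```text
time: 16.1
ee_pos: [0.5647, 0.0083, 0.0698]
tcp_rot: [-89.8, -0.0, 97.0]
wrist_force: [-10.2, -1.3, 4.6]
opening: 0.015
[0.5647 0.0083 0.0698] [-89.84  -0.    96.98] [-10.19  -1.32   4.63]
plate 3331
[[-0.0513 -0.028   0.0308]
 [-0.041  -0.0003  0.039 ]
 [-0.0174  0.0284  0.0426]]
tile 931
[[-0.0456 -0.0469  0.0495]
 [-0.0081 -0.0002  0.0508]
 [ 0.0391  0.0474  0.0595]]
```

```bash
python3 -m jog '[[1,-0.04,-0.005,0,0,0,0],[1,-0.12,-0.015,0,0,0,0],[1,-0.3,-0.037,0,0,0,0],[1,-0.7,-0.086,0,0,0,0],[1,-1.2,-0.147,0,0,0,0]]'
python3 -m jog '[[1,-0.5,-0.061,0,0,0,0],[1,-1,-0.123,0,0,0,0],[1,-1.5,-0.184,0,0,0,0],[1,-2,-0.246,0,0,0,0],[1,-2,-0.246,0,0,0,0]]'
python3 -m jog '[[1,0,0,0.8,0,0,0],[1,0,0,2,0,0,0],[1,0,0,4,0,0,0],[1,0,0,5,0,0,0],[1,0,0,5,0,0,0]]'
python3 - <<'E'
from h import *
o=bot.get_obs();print(o['ee_pos'].round(4),o['tcp_rot'].round(2))
img,P=cloud('scene'); save('s3.png',img)
m=boxm(P,.55,.68,-.06,.08,.0485,.054)&(img.astype(int).sum(-1)>450); rect('tile scene',P[m])
img,P=cloud('top'); save('t3.png',img)
m=boxm(P,.55,.68,-.06,.08,.0485,.054)&(img.astype(int).sum(-1)>450); rect('tile top',P[m])
a=cv2.resize(img[130:240,220:360],None,fx=4,fy=4,interpolation=cv2.INTER_CUBIC); save('t3c.png',a)
E
```

```text
time: 16.65
ee_pos: [0.5355, 0.0047, 0.0697]
tcp_rot: [-90.0, -0.0, 97.0]
wrist_force: [-0.2, -0.3, -1.5]
opening: 0.015
time: 17.15
ee_pos: [0.4847, -0.0016, 0.07]
tcp_rot: [-90.0, 0.0, 97.0]
wrist_force: [0.0, 0.6, -2.6]
opening: 0.015
time: 17.65
ee_pos: [0.4879, -0.0014, 0.199]
tcp_rot: [-90.4, 0.0, 97.0]
wrist_force: [-0.1, 0.1, -1.8]
opening: 0.0155
[ 0.4879 -0.0014  0.199 ] [-9.038e+01  5.000e-02  9.699e+01]
tile scene 283 [array([607.2,  13.9]), array([92.5, 82.8]), np.float64(5.1)] med [0.6155 0.016  0.0508]
tile top 2 [array([643.4,  32.8]), array([2.8, 0. ]), np.float64(-179.9)] med [0.6434 0.0328 0.0523]
```

View pics/t3c.png

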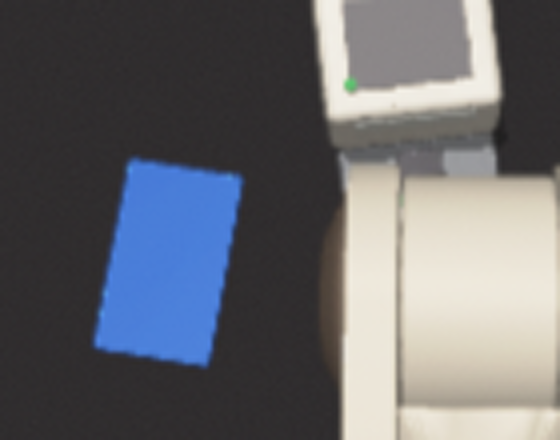

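```bash
python3 -m jog '[[1,0.7,1.2,0,0,0,-0.3],[1,1.5,2.5,0,0,0,-0.7],[1,2.4,3.8,0,0,0,-1.1],[1,3.2,5,0,0,0,-1.4],[1,3.8,6,0,0,0,-1.4]]'
python3 -m jog '[[1,0.05,0.06,0,0,0,0],[1,0.05,0.06,0,0,0,0],[1,0.05,0.06,0,0,0,0],[1,0.05,0.06,0,0,0,0]]'
python3 - <<'E'
from h import *
o=bot.get_obs();print(o['ee_pos'].round(4),o['tcp_rot'].round(2))
img,P=cloud('wrist'); save('w12.png',img)
I=img.astype(int);R,G,B=I[...,0],I[...,1],I[...,2]
c,s=np.cos(np.radians(7)),np.sin(np.radians(7)); D=P[...,:2]-[.5927,.0108]
S=P.copy(); S[...,0]=D[...,0]*c+D[...,1]*s; S[...,1]=-D[...,0]*s+D[...,1]*c
rect('tile(stage)',S[boxm(S,-.03,.07,-.043,.043,.0495,.054)&(R+G+B>450)&(abs(G-R)<30)])
m=boxm(S,.03,.07,-.04,.04,.045,.06)&(G>R+30)&(G>B+15); print(m.sum(),np.percentile(S[m],[1,50,99],axis=0).round(4) if m.any() else 0)
m=boxm(S,-.06,-.02,-.06,.06,.043,.0465); print('rail start',np.percentile(S[m],[1,99],axis=0).round(4) if m.any() else 0)
rect('mat',P[boxm(P,.5,.72,.13,.3,-.01,.012)&(B>R+40)])
z=o['ee_pos'][2]; rect('plate',P[boxm(P,.5,.68,.11,.18,z-.038,z-.026)&(abs(R-B)<30)])
E
```

```text
time: 18.25
ee_pos: [0.5814, 0.1502, 0.1921]
tcp_rot: [-89.8, 0.0, 90.0]
wrist_force: [1.0, -0.1, -1.6]
opening: 0.015
time: 18.65
ee_pos: [0.5819, 0.1493, 0.1946]
tcp_rot: [-90.0, 0.0, 89.9]
wrist_force: [-0.5, -0.2, -1.4]
opening: 0.0155
[0.5819 0.1493 0.1946] [-8.997e+01  1.000e-02  8.993e+01]
tile(stage) 5467 [array([29.5, -0. ]), array([80.2, 80.1]), np.float64(89.8)] med [0.0188 0.001  0.0509]
419 [[ 0.0496 -0.0206  0.0515]
 [ 0.0531  0.0014  0.0545]
 [ 0.0575  0.022   0.0559]]
rail start [[-0.0497 -0.0441  0.0431]
 [-0.0203  0.0481  0.0463]]
mat 10694 [array([607.7, 215.2]), array([ 92. , 152.8]), np.float64(81.0)] med [0.5903 0.2211 0.0026]
plate 2864 [array([604.6, 148.4]), array([40.1, 91.6]), np.float64(89.8)] med [0.5694 0.1481 0.1638]
```

View pics/w12.png

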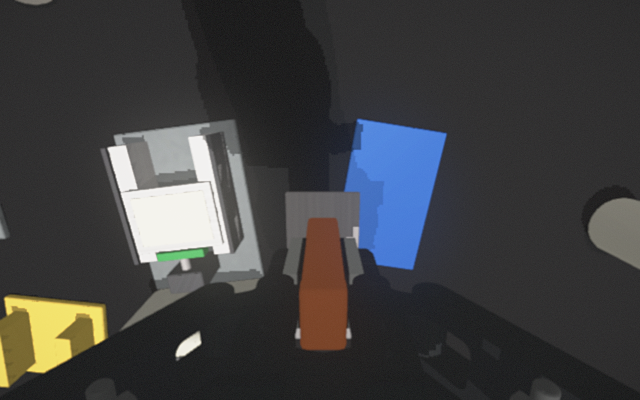

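```bash
python3 -m jog '[[1,0.05,0.8,0,0,0,0],[1,0.12,1.8,0,0,0,0],[1,0.12,2.67,-0.8,0,0,0],[1,0.12,2.67,-2.3,0,0,0],[1,0.12,2.67,-3.6,0,0,0]]'
python3 -m jog '[[1,0,0,-0.8,0,0,0],[1,0,0,-1.5,0,0,0],[1,0,0,-2,0,0,0],[1,0,0,-2.3,0,0,0],[1,0,0,-2.3,0,0,0]]'
```

```text
time: 19.2
ee_pos: [0.5852, 0.217, 0.1039]
tcp_rot: [-90.1, -0.0, 90.0]
wrist_force: [0.4, 0.1, -1.2]
opening: 0.0153
time: 19.7
ee_pos: [0.585, 0.2165, 0.0468]
tcp_rot: [-89.9, 0.0, 90.0]
wrist_force: [0.5, 0.6, -2.1]
opening: 0.0153
```

```bash
python3 -m jog '[[1,0,0,-0.15,0,0,0],[1,0,0,-0.28,0,0,0],[1,0,0,-0.32,0,0,0],[1,0,0,-0.32,0,0,0]]'; python3 -m jog '[[1,0,0,-0.03,0,0,0],[1,0,0,-0.03,0,0,0]]'
```

```text
time: 20.1
ee_pos: [0.5854, 0.2169, 0.0395]
tcp_rot: [-90.0, -0.0, 90.0]
wrist_force: [0.2, -0.8, -1.5]
opening: 0.0151
time: 20.3
ee_pos: [0.5854, 0.2169, 0.0387]
tcp_rot: [-90.0, -0.0, 90.0]
wrist_force: [0.5, 0.1, -1.3]
opening: 0.015
```

```bash
python3 -m jog '[[1,0,0,-0.03,0,0,0],[1,0,0,-0.03,0,0,0]]'; python3 -m jog '[[1,0,0,-0.02,0,0,0],[1,0,0,-0.02,0,0,0]]'
```

```text
time: 20.5
ee_pos: [0.5853, 0.2169, 0.0378]
tcp_rot: [-90.0, 0.0, 90.0]
wrist_force: [0.1, -0.2, -1.5]
opening: 0.0146
time: 20.7
ee_pos: [0.5854, 0.2169, 0.0375]
tcp_rot: [-90.0, -0.0, 90.0]
wrist_force: [-1.3, -0.2, -0.0]
opening: 0.015
```

Touching the mat (weight coming off). Open gradually and retreat.

```bash
python3 -m jog '[[1,0,0,-0.01,0,0,0],[0.75,0,0,-0.01,0,0,0],[0.6,0,0,-0.01,0,0,0],[0.5,0,0,-0.01,0,0,0],[0.4,0,0,-0.01,0,0,0]]' 20
python3 -m jog '[[0.2,0,0,0,0,0,0],[0,0,0,0,0,0,0],[0,0,0,0,0,0,0],[0,0,0,0.5,0,0,0],[0,0,0,1.5,0,0,0]]'
python3 -m jog '[[0,0,0,1.5,0,0,0],[0,0,0,3,0,0,0],[0,-1,0,4.5,0,0,0],[0,-2,-0.8,5,0,0,0],[0,-2,-1.6,5,0,0,0]]'
python3 -m jog '[[0,0,0,0,0,0,0],[0,0,0,0,0,0,0],[0,0,0,0,0,0,0]]'
python3 - <<'E'
from h import *
o=bot.get_obs();print(o['ee_pos'].round(4),o['tcp_rot'].round(2),o['wrist_force'].round(2))
img,P=cloud('wrist'); save('w13.png',img)
I=img.astype(int);R,G,B=I[...,0],I[...,1],I[...,2]
c,s=np.cos(np.radians(7)),np.sin(np.radians(7)); D=P[...,:2]-[.5927,.0108]
S=P.copy(); S[...,0]=D[...,0]*c+D[...,1]*s; S[...,1]=-D[...,0]*s+D[...,1]*c
rect('tile(stage)',S[boxm(S,-.03,.05,-.042,.042,.0495,.054)&(R+G+B>450)&(abs(G-R)<30)])
m=boxm(S,.03,.07,-.04,.04,.045,.06)&(G>R+30)&(G>B+15); print('green',m.sum(),np.percentile(S[m],[1,50,99],axis=0).round(4) if m.any() else 0)
rect('mat',P[boxm(P,.5,.72,.13,.3,-.01,.012)&(B>R+40)])
rect('plate',P[boxm(P,.53,.68,.18,.25,.0045,.012)&(abs(R-B)<30)])
rect('handletop',P[boxm(P,.53,.65,.15,.3,.078,.1)&(R>B+40)])
E
```

```text
time: 21.2
ee_pos: [0.5854, 0.2169, 0.0371]
tcp_rot: [-90.0, -0.0, 90.0]
wrist_force: [-0.0, 0.4, 0.3]
opening: 0.0511
time: 21.7
ee_pos: [0.5843, 0.2164, 0.0738]
tcp_rot: [-89.8, 0.1, 90.0]
wrist_force: [-0.9, 0.6, 0.4]
opening: 0.0856
time: 22.2
ee_pos: [0.5343, 0.1772, 0.2043]
tcp_rot: [-90.3, -0.1, 90.1]
wrist_force: [0.4, 0.6, 0.5]
opening: 0.0852
time: 22.5
ee_pos: [0.5355, 0.1773, 0.1995]
tcp_rot: [-90.0, -0.0, 90.0]
wrist_force: [0.4, 1.5, 0.1]
opening: 0.0853
[0.5355 0.1773 0.1995] [-89.98  -0.    89.99] [0.37 1.51 0.13]
tile(stage) 4083 [array([19.5,  0.7]), array([60.5, 81.5]), np.float64(0.1)] med [ 0.0142 -0.0046  0.051 ]
green 54 [[ 0.0495 -0.0202  0.0511]
 [ 0.0503 -0.0144  0.054 ]
 [ 0.0528 -0.0042  0.0557]]
mat 8040 [array([608.1, 215.1]), array([ 93. , 153.9]), np.float64(80.9)] med [0.5946 0.2111 0.0026]
plate 1790 [array([608.3, 216.8]), array([40.4, 91.2]), np.float64(89.6)] med [0.6087 0.2101 0.0067]
handletop 511 [array([586.8, 216.4]), array([23.3, 16. ]), np.float64(0.1)] med [0.5859 0.216  0.0824]
```

View pics/w13.png

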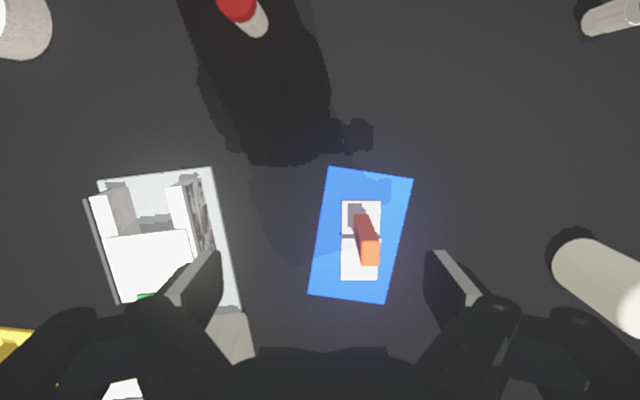

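The tile lies flat at stage x = 19.5 mm and square. The stop is back about 3.4 mm, and the lifter stands upright within 2 mm of the mat's centre. Handing in.

```bash
python3 -c "
from workcell import bot
print(bot.job_done())"
```

```text
the job is handed in; nothing more can be done
None
```

I did the whole job in about 22.5 s and handed it in; no verdict came back. I lifted the tile off the pedestal on the lifter and carried it level to the stage. I set it on the rails, pushed it to the green stop, stood the lifter back on its mat and let go.

**Last checks, from the wrist camera:**
- **Tile:** flat on the rails, its origin about 19.5 mm beyond the stage's in x, within 1 mm of centre and square to about 0.1°.
- **Drag stop:** its face went from about 46.2 to 49.6 mm, so about 3.4 mm back. The arm's own travel after contact gave about 3 mm.
- **Lifter:** upright and released, the middle of its plate about 2 mm from the mat's centre. The gripper was open and clear.

**Disagreements and gaps:**
- The fixed cameras were up to 5 mm apart from each other, so I positioned with the wrist camera.
- The push needed 9 to 10 N rather than 5 N, with about 6 N upward on the lifter. I took this as the heel bearing down on the tile's edge.
- The check picture from above, taken after the push, was blocked by the arm.
- I did not measure the tubes, roll, bottle and scanner again. The moves stayed clear of them.

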